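# Feed three blanks with the ratchet lever

## Task

Use the ratchet feeder to drop exactly three steel blanks into the round aluminium pan. First move away the steel sleeve that stands in front of the outlet and stand it upright elsewhere on the bench, clear of the pan's place; put the pan under the outlet; then stroke the lever, letting it spring back up each time, until three blanks lie in the pan and two are still in the track. Move the feed with the lever alone (do not touch the blanks or the rack), leave the flange, bushing and bearing where they are, and leave the lever up.

Things in the scene. Friction and masses are not known exactly. Their poses are not given: they have to be found in the camera images.
- feeder: Green and steel ratchet feeder, bolted down. Origin on the bench below the outlet lip, on the track's centre line; it feeds along its own -y, its +x points away from the robot. Foot plate x -110 to 50 mm, y 85 to 385. Lever cheek plate at x = -62, y 140 to 260, 120 mm high (pin 127); side plate x = 22 to 32, 66 high. Rack's rear reaches y = 345.
- lip (a point): Top edge of the track's floor at the outlet, 56 mm above the bench. The track runs from here 240 mm along the feeder's +y, 41 mm wide outside, floor underside at z = 50 mm, walls and keeper lips to 69. From the lip to 85 mm behind it there is free room 43 mm high under the track and rack.
- drop (a point): Point on the bench, 25 mm out from below the outlet lip on the track's centre line, where blanks fall: the pan's centre belongs here. It turns with the feeder.
- lever (a joint): Feeder lever, rad: 0 = up (rest), 0.70 = fully down at its stop. Hinge axis along the feeder's x at feeder y = 185, z = 115 mm. About 3 to 8 N down on the pad works it. Each full stroke moves the rack one 30 mm notch; when let go the lever springs back up and the rack stays.
- lever_pad (a point): Middle of the top face of the lever's black pad (44 x 44 x 12 mm, feeder x = -84 mm), pressed from above. About 110 mm from the hinge, on its rear (+y) side: 177 mm above the bench with the lever up, about 99 mm when down; on the way it moves level by about 16 mm along the feeder's +y.
- feed (a joint): Rack travel, m, 0 to 0.19, growing as it feeds. Every full stroke ends with it near a multiple of 0.030. The pusher meets the blanks at about 0.057; the first has dropped at 0.090, the second at 0.120, the third at 0.150; at 0.180 a fourth would drop. It starts between 0.004 and 0.052, so the number of strokes varies.
- rack: Toothed steel rack beside the track at feeder x = -42 to -28 mm, underside 43 mm above the bench, with the pusher block behind the blanks. It moves with joint feed; its origin is that of the feeder when feed is 0. Not to be touched.
- blank1: Steel disc 30 mm in diameter, 8 mm thick, origin at the centre of its underside: the first of five that lie flat in a row in the track, nearest the outlet.
- blank2: The second disc of the row, same size.
- blank3: The third disc of the row, same size.
- blank4: The fourth disc of the row, same size; it must stay in the track.
- blank5: The fifth disc of the row, same size, nearest the pusher; it must stay in the track.
- pan_centre (a point): Centre, half-way up (16 mm), of the round aluminium pan: 132 mm across the rim, 120 mm across the foot, 32 mm high, wall 8 mm thick, floor 5 mm thick, 0.35 kg. It starts to the right of the feeder or in front of it (towards the robot).
- sleeve_centre (a point): Centre, half-way up (35 mm), of the loose upright steel sleeve, 36 mm in diameter, 70 mm high, 0.25 kg, standing in front of the outlet. Its z axis is its length.
- flange: Dark steel flange lying flat, 110 mm in diameter, 12 mm thick with a 60 mm hub to 32 mm high. Origin at the centre of its underside. Leave it.
- bushing: Brass bushing standing up to the right of the outlet, 40 mm in diameter, 48 mm high. Origin at the centre of its underside. Leave it.
- bearing: Steel bearing ring lying flat near the feeder's lever side, 60 mm in diameter, 16 mm high. Origin at the centre of its underside. Leave it.

How it is judged:
On the way, in this order (a step that is already met when the one before it is completed fails the run):
1. the sleeve has been moved away and stands upright on the bench, more than 8.5 cm from where the blanks fall (horizontal distance between sleeve_centre and drop above 0.085 m and angle between sleeve_centre's own z axis and vertical below 0.1 rad and height (world z) of sleeve_centre below 0.042 m), for 0.2 s.
2. the pan stands on the bench under the outlet, centred within 3 cm (horizontal distance between pan_centre and drop below 0.03 m and height (world z) of pan_centre below 0.022 m), for 0.2 s.
3. the first blank has dropped into the pan (horizontal distance between blank1 and pan_centre below 0.065 m and height (world z) of blank1 below 0.04 m), for 0.1 s.
4. the second blank has dropped into the pan (horizontal distance between blank2 and pan_centre below 0.065 m and height (world z) of blank2 below 0.04 m), for 0.1 s.
5. the third blank has dropped into the pan (horizontal distance between blank3 and pan_centre below 0.065 m and height (world z) of blank3 below 0.04 m), for 0.1 s.
At the end, for the whole second after the job is handed in: Blanks 1 to 3 rest in the pan (within 65 mm of its centre, below 40 mm), 4 and 5 still in the track; pan flat within 40 mm of the drop point; lever up (below 0.06 rad); sleeve upright on the bench, over 85 mm from the drop point (all of step 1 and all of step 3 and all of step 4 and all of step 5 and linear speed of each of blank1, blank2, blank3 below 0.03 m/s and y of blank4 in the frame of feeder above 0.002 m and height (world z) of each of blank4, blank5 above 0.05 m and y of blank5 in the frame of feeder above 0.03 m and horizontal distance between pan_centre and drop below 0.04 m and angle between pan_centre's own z axis and vertical below 0.1 rad and height (world z) of pan_centre below 0.022 m and value of joint lever below 0.06 rad); the robot touches nothing.
It fails at once if a fourth blank is fed out of the track (height (world z) of any of blank4, blank5 below 0.045 m).
It fails at once if the gripper touches a blank (contact force between the fingers and blank1 above 0.5 N or contact force between the fingers and blank2 above 0.5 N or contact force between the fingers and blank3 above 0.5 N or contact force between the fingers and blank4 above 0.5 N or contact force between the fingers and blank5 above 0.5 N).
It fails at once if the gripper pushes the rack directly (contact force between the fingers and rack above 1 N).
It fails at once if the sleeve is knocked over (angle between sleeve_centre's own z axis and vertical above 0.7 rad).
It fails at once if the flange, the bushing or the bearing is moved by more than 3 cm (distance of any of flange, bushing, bearing from where it was at the start of the episode above 0.03 m).
It also fails if it takes over 72 s, if anything falls off the work surface, if the arm or the gripper's body presses on something with over 40 N, if the wrist force passes 120 N, or if a joint passes its speed limit or range.

## Robot

A 6-joint arm with a two-finger parallel gripper is mounted at the origin on the work surface. World frame = base frame: x ahead of the robot, y to its left, z up, the work surface at z = 0. Lengths are in m, angles in rad, forces in N, time in s.
With the tool pointing down it reaches from about 0.275 to 0.75 m from the base axis. Payload 10.2 kg.
Tool frame: the origin (TCP) lies between the finger pads; the fingertips stand 14 mm ahead of it and the grasp point (between the pads) lies 5 mm behind it; z points along the fingers, y is the direction in which the jaws open and shut (so a half turn about z gives the same grasp; the last joint's range is limited). The gripper opens to 88 mm and grips with 3 to 60 N. Pads are 18 mm wide; open, the fingers measure 123 mm over their backs; the gripper's body (75 mm by 187 mm) begins 45 mm behind the grasp point.
Start: joints at [-1.36, 0.313, 1.498, -0, 1.331, -0.223], TCP at [0.221, -0.476, 0.253] pointing down, gripper open.
Joint ranges: [-2.94, 2.94], [-0.97, 2.17], [0.19, 2.56], [-1.23, 4.37], [0.02, 3.11], [-2.88, 2.88]. Speed limits (rad/s): [2.39, 2.39, 3.01, 3.14, 3.14, 3.14].

## Interface

Orientations are given as a unit quaternion [x, y, z, w].
In Python, from plant import ctrl, optics, job_done gives the robot as it stands. The module is installed in compiled form; this text tells all that it offers.
- The arm moves only by the shell command python3 -m pendant 'ROWS' [FORCE]. ROWS is JSON, a list of rows, each a list of 7 numbers: the shift along the world's x, y, z in m, then the turn, a rotation vector about the world's x, y, z in rad, then the finger opening in m, from 0 to 0.0881. A call has 1 to 12 rows; each row shifts and turns the commanded pose from where the row before left it; what a row does not reach is not made up. A row lasts 1/10 s, in which the tool goes at most 50 mm and 8.59 degrees, less where a joint would pass 70% of its speed; a pose out of reach is approached as far as the arm can. A call with a gripper value outside its range is refused whole. The fingers move at their own pace and stop on an object; FORCE is the grip in N (left out, the last holds). Time passes only in rows, so rows that do not move let the fingers close. It gives the time, the measured TCP pose, the force and the opening at its end, in the units of the state.
- ctrl.get_state(): the state, without advancing time (a new reading comes with each control period).
- optics.grab_frame(name): name is "scene" or "side" or "wrist"; returns a dict with "img" (420x560x3 uint8, red, green, blue), "vfov" (degrees; the focal length in pixels is half the picture's height over the tangent of half this angle, whatever the lens; pixels are square), "cx", "cy" (the principal point, pixels), "rvec" (rotation vector, rad) and "tvec" (3), from world to camera coordinates, as OpenCV has them; the wrist camera has in their place "tool_from_camera" (4x4, takes a point from camera to tool coordinates, whose origin is the TCP and whose axes are the flange's). Camera axes: x right, y down, z forward; pixel columns grow to the right and rows downward; lengths in m; the calibration is good to about 2 mm. A picture is of the moment at which its call begins: read the wrist's pose just before it. There is no depth.
- job_done(): hands the job in, once; it reports no verdict.
The state is a dict: "time_s": time; "joint_pos": joint angles; "dq": joint speeds; "joint_efforts": joint torques, N m; "tcp_pos": TCP position; "orientation": TCP orientation; "force": force on the tool from outside, world axes, zero at the start; "ft_torque": the same for the moment, N m; "gripper_width": finger opening in m.
Only numpy, scipy, OpenCV 4.12 (cv2) and the standard library are available. Lean on these libraries where they do the work, as an engineer would, in place of code of your own. Each camera call takes 0.05 s, during which the arm holds its last target. There are 200 camera calls.

## Working session

There is one attempt and no reset: what is moved stays moved. The work goes in short steps, Python scripts to look and compute and a shell command to move; the robot and the scene stay as the last step left them, time stands still between calls to the robot, and variables do not carry over. Pictures are saved under pics/ and viewed, about 8 in all and at most 12, crops included, and the job is handed in when it is done.

```bash
mkdir -p pics
cat > h.py <<'E'
import numpy as np, cv2
from plant import ctrl, optics
from scipy.spatial.transform import Rotation as R
def grab(n,f):
    s=ctrl.get_state(); d=optics.grab_frame(n); cv2.imwrite('pics/'+f,d['img'][...,::-1])
    np.save('pics/'+f+'.npy',dict(d=d,s=s),allow_pickle=True); return d
def KRT(f):
    o=np.load('pics/'+f+'.npy',allow_pickle=True).item(); d,s=o['d'],o['s']
    h,w=d['img'].shape[:2]; fl=h/2/np.tan(np.radians(d['vfov'])/2)
    if 'rvec' in d: Rm=cv2.Rodrigues(np.array(d['rvec'],float))[0]; t=np.array(d['tvec'],float).ravel()
    else:
        T=np.eye(4);T[:3,:3]=R.from_quat(s['orientation']).as_matrix();T[:3,3]=s['tcp_pos']
        M=np.linalg.inv(T@np.array(d['tool_from_camera'])); Rm=M[:3,:3];t=M[:3,3]
    return np.array([[fl,0,d['cx']],[0,fl,d['cy']],[0,0,1]]),Rm,t
def px2w(f,u,v,z):
    K,Rm,t=KRT(f); c=-Rm.T@t; r=Rm.T@np.linalg.inv(K)@np.array([u,v,1.]); return c+r*(z-c[2])/r[2]
def w2px(f,p):
    K,Rm,t=KRT(f); q=K@(Rm@np.array(p,float)+t); return q[:2]/q[2]
E
python3 - <<'E'
from h import *
for n in ['scene','side']:
    d=grab(n,n+'0.png'); K,Rm,t=KRT(n+'0.png'); print(n,-Rm.T@t,d.keys())
    if 'dist' in d: print(d['dist'])
a=cv2.imread('pics/scene0.png');b=cv2.imread('pics/side0.png')
cv2.imwrite('pics/s_big.png',cv2.resize(a,(800,600),interpolation=cv2.INTER_CUBIC));cv2.imwrite('pics/d_big.png',cv2.resize(b,(800,600),interpolation=cv2.INTER_CUBIC))
E
```

```text
scene [1.0697686  0.18725691 0.9027998 ] dict_keys(['img', 'vfov', 'cx', 'cy', 'rvec', 'tvec'])
side [0.50643665 0.66691384 0.73641137] dict_keys(['img', 'vfov', 'cx', 'cy', 'rvec', 'tvec'])
```

View pics/s_big.png

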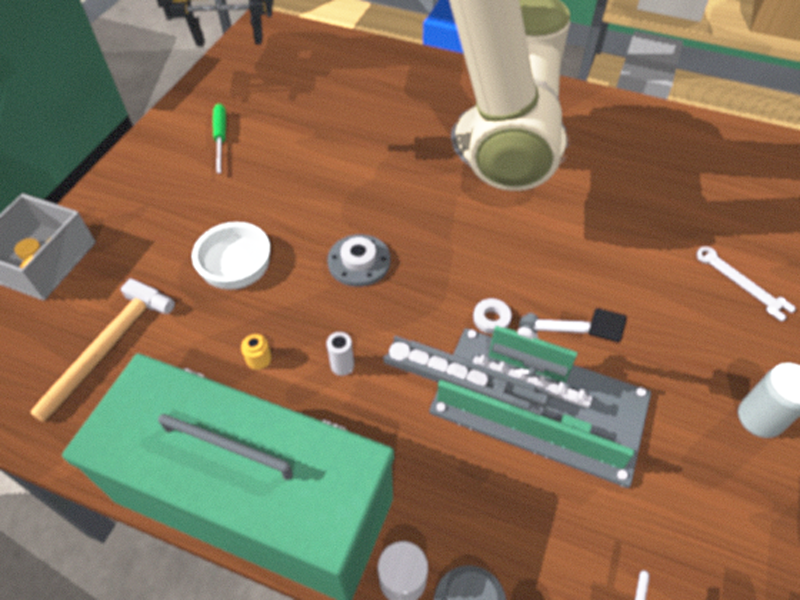

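View pics/d_big.png

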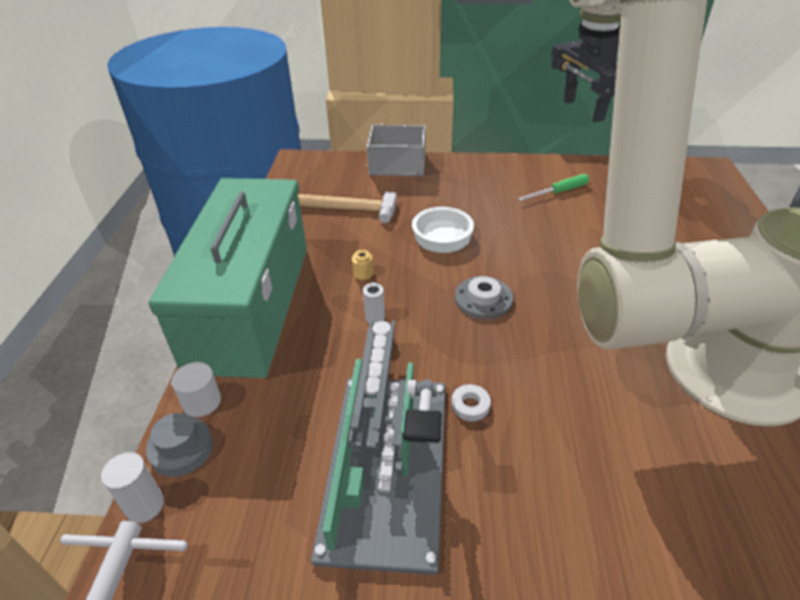

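The scene view shows the sleeve top at (341,340), the pan rim at (232,250), the bushing at (256,342), the flange at (358,250) and the bearing at (492,314). The feeder plate spans (463,330) to (630,485). All are also visible in the side view. Positions in the next script come from these scaled pixels.

Run:
```python
from h import *
from scipy.optimize import least_squares
k=1.4286
P={'sleeve':(.07,(340,340),(374,288)),'pan':(.032,(232,250),(443,225)),'bush':(.048,(257,342),(363,256)),'flange':(.032,(358,250),(485,288)),'bearing':(.016,(492,314),(471,399)),}
for n,(z,a,b) in P.items():
    print(n,px2w('scene0.png',a[0]/k,a[1]/k,z).round(3),px2w('side0.png',b[0]/k,b[1]/k,z).round(3))
C=[(-.11,.085,.008,'scene',463,330),(-.11,.385,.008,'scene',651,390),(.05,.385,.008,'scene',630,485),(.05,.085,.008,'scene',432,409),
(.05,.385,.008,'side',314,563),(-.11,.385,.008,'side',440,571),(-.11,.085,.008,'side',446,380),
(-.084,.292,.177,'side',422,423),]
def W(p,c):
    r=R.from_euler('z',p[2]).as_matrix(); return r@np.array(c[:3])+[p[0],p[1],0]
f=lambda p:np.concatenate([w2px(c[3]+'0.png',W(p,c))-np.array(c[4:])/k for c in C[:7]])
s=least_squares(f,[.6,-.1,0]); print(s.x, f(s.x).round(1))
p=s.x
for n,c in dict(drop=(0,-.025,0),lip=(0,0,.056),pad=(-.084,.292,.177),paddown=(-.084,.308,.099)).items():
    w=W(p,c); print(n,w.round(3),w2px('scene0.png',w)*k,w2px('side0.png',w)*k)
print(p)
```

```text
sleeve [ 0.616 -0.095  0.07 ] [ 0.619 -0.099  0.07 ]
pan [ 0.496 -0.359  0.032] [ 0.499 -0.356  0.032]
bush [ 0.654 -0.219  0.048] [ 0.654 -0.219  0.048]
flange [ 0.416 -0.156  0.032] [ 0.417 -0.152  0.032]
bearing [0.449 0.098 0.016] [0.448 0.097 0.016]
[ 0.59632363 -0.02456698 -0.01125974] [ 0.3 -1.3 -1.1  0.1 -0.3  0.1 -2.5  1.5 -0.1  0.4  1.   0.8  0.2  2.6]
drop [ 0.596 -0.05   0.   ] [374.65809432 362.84663444] [385.88685782 335.95543368]
lip [ 0.596 -0.025  0.056] [388.50791869 349.43107898] [383.23338896 323.36462542]
pad [0.516 0.268 0.177] [613.71399551 322.56915025] [425.27869922 427.08259502]
paddown [0.516 0.284 0.099] [610.80978412 356.69720024] [424.10098309 475.44964029]
[ 0.59632363 -0.02456698 -0.01125974]
```

Run:
```python
from h import *
k=1.4286
s=ctrl.get_state();print(s['time_s'],s['tcp_pos'],R.from_quat(s['orientation']).as_matrix().round(3),s['gripper_width'])
def tri(a,b):
    Ps=[]
    for f in('scene0.png','side0.png'):
        K,Rm,t=KRT(f);Ps.append(K@np.c_[Rm,t])
    X=cv2.triangulatePoints(*Ps,np.array(a,float)/k,np.array(b,float)/k);return (X[:3]/X[3]).ravel()
print('box',tri((392,455),(265,305)),tri((138,357),(300,183)))
print('sleeve',tri((340,340),(374,288)),'pad',tri((608,325),(422,424)), 'pan',tri((232,250),(443,225)))
```

```text
0.1 [ 0.22061545 -0.47618275  0.25221546] [[ 0.907  0.42  -0.   ]
 [ 0.42  -0.907  0.001]
 [ 0.    -0.001 -1.   ]] 0.08808000162125093
box [0.77538613 0.05141939 0.14721919] [ 0.78302235 -0.3037317   0.15665848]
sleeve [ 0.61822471 -0.09324016  0.07504119] pad [0.51982904 0.26227225 0.17399614] pan [ 0.49752079 -0.35801848  0.0319749 ]
```

```bash
python3 -m pendant '[[0.033,0.0317,-0.004,0,0,-0.0362,0.056],[0.033,0.0317,-0.004,0,0,-0.0362,0.056],[0.033,0.0317,-0.004,0,0,-0.0362,0.056],[0.033,0.0317,-0.004,0,0,-0.0362,0.056],[0.033,0.0317,-0.004,0,0,-0.0362,0.056],[0.033,0.0317,-0.004,0,0,-0.0362,0.056],[0.033,0.0317,-0.004,0,0,-0.0362,0.056],[0.033,0.0317,-0.004,0,0,-0.0362,0.056],[0.033,0.0317,-0.004,0,0,-0.0362,0.056],[0.033,0.0317,-0.004,0,0,-0.0362,0.056],[0.033,0.0317,-0.004,0,0,-0.0362,0.056],[0.034,0.0317,-0.004,0,0,-0.0362,0.056]]' 25
python3 -m pendant '[[0,0,0,0,0,0,0.056],[0,0,0,0,0,0,0.056]]'
python3 - <<'E'
from h import *
grab('wrist','w0.png'); print(R.from_quat(ctrl.get_state()['orientation']).as_matrix().round(3))
print(w2px('w0.png',[.618,-.096,.07]),w2px('w0.png',[.596,-.025,.056]))
E
```

```text
time_s: 1.3
tcp_pos: [0.6186, -0.0943, 0.2042]
orientation: [1.0, -0.001, -0.0, -0.0]
force: [-0.2, -0.6, 0.4]
gripper_width: 0.0564
time_s: 1.5
tcp_pos: [0.6176, -0.0955, 0.2039]
orientation: [1.0, 0.001, -0.001, -0.0]
force: [-0.3, 0.3, 0.3]
gripper_width: 0.0558
[[ 1.    -0.    -0.001]
 [-0.    -1.    -0.   ]
 [-0.001  0.    -1.   ]]
[276.45511935 195.21183164] [189.43429415 217.17942685]
```

View pics/w0.png

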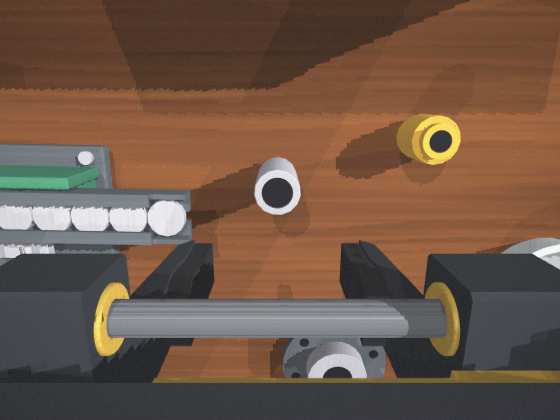

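The wrist view shows the sleeve top at (278,192), against a prediction of (276,195), and the lip at (190,216), against (189,217). The sleeve estimate is good to about 3 mm, so I'm grasping.

```bash
python3 -m pendant '[[0.002,-0.002,-0.04,0,0,0,0.056],[0,0,-0.04,0,0,0,0.056],[0,0,-0.04,0,0,0,0.056],[0,0,-0.039,0,0,0,0.056],[0,0,0,0,0,0,0.056],[0,0,0,0,0,0,0.025],[0,0,0,0,0,0,0.025],[0,0,0,0,0,0,0.025],[0,0,0,0,0,0,0.025],[0,0,0,0,0,0,0.025]]' 25
python3 -m pendant '[[0,0,0,0,0,0,0.025],[0,0,0.02,0,0,0,0.025],[0,0,0.03,0,0,0,0.025],[0,0,0.03,0,0,0,0.025],[0,0,0.02,0,0,0,0.025],[0,0,0,0,0,0,0.025]]'
```

```text
time_s: 2.55
tcp_pos: [0.6208, -0.0982, 0.0483]
orientation: [1.0, -0.0, 0.002, 0.001]
force: [-0.3, 1.7, 8.2]
gripper_width: 0.0354
time_s: 3.15
tcp_pos: [0.6209, -0.0984, 0.1495]
orientation: [1.0, -0.0, 0.003, 0.001]
force: [-0.3, 1.0, -2.3]
gripper_width: 0.0356
```

```bash
python3 -m pendant '[[-0.0326,-0.0215,0,0,0,0,0.025],[-0.0326,-0.0215,0,0,0,0,0.025],[-0.0326,-0.0215,0,0,0,0,0.025],[-0.0326,-0.0215,0,0,0,0,0.025],[-0.0326,-0.0215,0,0,0,0,0.025],[-0.0326,-0.0215,0,0,0,0,0.025],[-0.0326,-0.0215,0,0,0,0,0.025],[-0.0326,-0.0215,0,0,0,0,0.025],[0,0,0,0,0,0,0.025],[0,0,-0.04,0,0,0,0.025],[0,0,-0.04,0,0,0,0.025],[0,0,0,0,0,0,0.025]]'
python3 -m pendant '[[0,0,-0.01,0,0,0,0.025],[0,0,-0.006,0,0,0,0.025],[0,0,0,0,0,0,0.025]]'
```

```text
time_s: 4.35
tcp_pos: [0.3572, -0.2675, 0.0619]
orientation: [1.0, -0.0, -0.003, -0.004]
force: [-0.9, -0.1, -2.4]
gripper_width: 0.0353
time_s: 4.65
tcp_pos: [0.3592, -0.2701, 0.0501]
orientation: [1.0, -0.0, 0.0, 0.0]
force: [-0.3, 0.0, -1.8]
gripper_width: 0.0355
```

```bash
python3 -m pendant '[[0,0,-0.001,0,0,0,0.025],[0,0,0,0,0,0,0.025],[0,0,0,0,0,0,0.025]]';python3 -m pendant '[[0,0,-0.001,0,0,0,0.025],[0,0,0,0,0,0,0.025],[0,0,0,0,0,0,0.025]]';python3 -m pendant '[[0,0,-0.001,0,0,0,0.025],[0,0,0,0,0,0,0.025],[0,0,0,0,0,0,0.025]]'
```

```text
time_s: 4.95
tcp_pos: [0.359, -0.2701, 0.0491]
orientation: [1.0, -0.0, 0.0, 0.0]
force: [0.1, 0.8, -2.4]
gripper_width: 0.0354
time_s: 5.25
tcp_pos: [0.3591, -0.2702, 0.0483]
orientation: [1.0, -0.0, 0.0, 0.0]
force: [-1.2, 1.5, 5.0]
gripper_width: 0.0351
time_s: 5.55
tcp_pos: [0.3593, -0.27, 0.0481]
orientation: [1.0, -0.0, 0.0, 0.0]
force: [-1.8, 6.2, 18.2]
gripper_width: 0.0353
```

```bash
python3 -m pendant '[[0,0,0.001,0,0,0,0.06],[0,0,0,0,0,0,0.06],[0,0,0,0,0,0,0.06],[0,0,0.03,0,0,0,0.06],[0,0,0.05,0,0,0,0.06],[0,0,0.05,0,0,0,0.05],[0,0,0.03,0,0,0,0.05],[0.035,-0.035,0,0,0,0,0.05],[0.035,-0.035,0,0,0,0,0.05],[0.035,-0.035,0,0,0,0,0.05],[0.033,-0.035,0,0,0,0,0.05],[0,0,0,0,0,0,0.05]]'
python3 - <<'E'
from h import *
grab('wrist','w1.png'); grab('scene','scene1.png')
print(ctrl.get_state()['tcp_pos'],w2px('w1.png',[.497,-.358,.032]),w2px('scene1.png',[.359,-.27,.07]))
a=cv2.imread('pics/w1.png');b=cv2.imread('pics/scene1.png')
cv2.imwrite('pics/c1.png',np.vstack([a[:300],b[80:300]]))
E
```

```text
time_s: 6.75
tcp_pos: [0.4989, -0.4131, 0.2045]
orientation: [1.0, -0.001, -0.0, -0.001]
force: [-0.1, 0.3, -0.8]
gripper_width: 0.05
[ 0.4967954  -0.41005053  0.20621667] [212.51967102 187.31489816] [217.69213874 136.52121071]
```

View pics/c1.png

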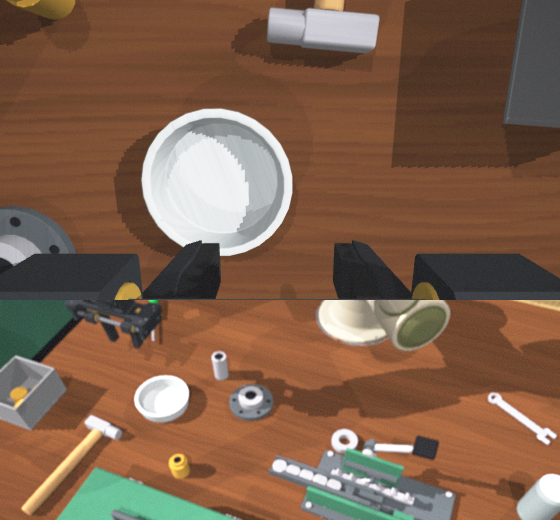

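The sleeve stands upright at the planned spot. In the wrist view the pan rim centre is at (217,182), against a prediction of (212,187), so I'll refine it.

```bash
python3 -c "
from h import *
print(px2w('w1.png',217,182,.032),ctrl.get_state()['tcp_pos'])
print([np.linalg.norm(px2w('w1.png',*a,.032)-px2w('w1.png',*b,.032)) for a,b in [((142,182),(292,182)),((217,108),(217,256))]])"
```

```text
[ 0.50170023 -0.36210308  0.032     ] [ 0.4967954  -0.41005053  0.20621667]
[np.float64(0.12974912945677564), np.float64(0.13108962495887294)]
```

```bash
python3 -m pendant '[[0.004,-0.011,-0.04,0,0,0,0.05],[0,0,-0.045,0,0,0,0.05],[0,0,-0.045,0,0,0,0.05],[0,0,-0.04,0,0,0,0.05],[0,0,-0.008,0,0,0,0.05],[0,0,0,0,0,0,0.05],[0,0,0,0,0,0,0],[0,0,0,0,0,0,0],[0,0,0,0,0,0,0],[0,0,0,0,0,0,0],[0,0,0,0,0,0,0]]' 35
python3 -m pendant '[[0,0,0.005,0,0,0,0],[0,0,0.02,0,0,0,0],[0,0,0.03,0,0,0,0],[0,0,0.03,0,0,0,0],[0,0,0,0,0,0,0],[0,0,0,0,0,0,0]]'
python3 - <<'E'
from h import *
grab('wrist','w2.png');grab('side','side2.png')
a=cv2.imread('pics/w2.png');b=cv2.imread('pics/side2.png')
cv2.imwrite('pics/c2.png',np.vstack([a[:330],b[20:240]]))
E
```

```text
time_s: 7.95
tcp_pos: [0.501, -0.4212, 0.0302]
orientation: [1.0, -0.0, 0.0, 0.0]
force: [-0.6, -3.9, 0.5]
gripper_width: 0.0119
time_s: 8.55
tcp_pos: [0.5006, -0.4206, 0.1137]
orientation: [1.0, -0.0, -0.0, -0.0]
force: [0.3, 0.3, -5.2]
gripper_width: 0.0086
```

View pics/c2.png

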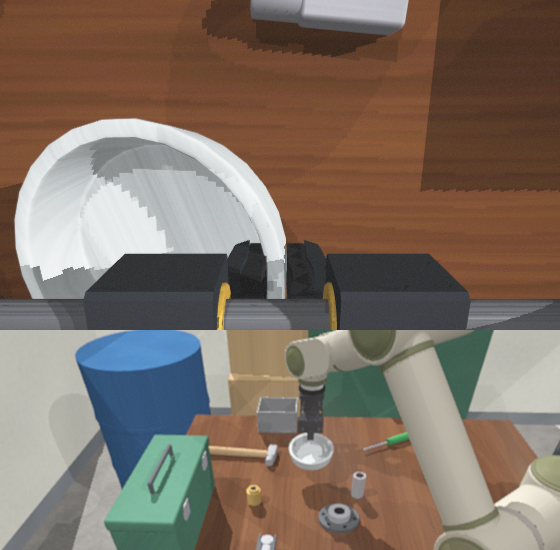

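Gripping tilted the pan about 10° onto its conical wall, with the +y side down. I'll lean the tool to level it during the carry.

```bash
python3 -m pendant '[[0,0,0.02,0.06,0,0,0],[0,0,0,0.06,0,0,0],[0.0159,0.0351,0,0.05,0,0,0],[0.0159,0.0351,0,0,0,0,0],[0.0159,0.0351,0,0,0,0,0],[0.0159,0.0351,0,0,0,0,0],[0.0159,0.0351,0,0,0,0,0],[0.0159,0.0351,0,0,0,0,0],[0,0,0,0,0,0,0],[0,0,-0.04,0,0,0,0],[0,0,-0.02,0,0,0,0],[0,0,0,0,0,0,0]]'
python3 - <<'E'
from h import *
grab('wrist','w3.png');grab('side','side3.png')
a=cv2.imread('pics/w3.png');b=cv2.imread('pics/side3.png')[130:280,180:430]
cv2.imwrite('pics/c3.png',np.vstack([a[:300,:500],cv2.resize(b,(500,300),interpolation=cv2.INTER_CUBIC)]))
E
```

```text
time_s: 9.85
tcp_pos: [0.5942, -0.2097, 0.0702]
orientation: [0.996, -0.001, -0.004, -0.087]
force: [-1.6, 0.2, -3.2]
gripper_width: 0.0082
```

View pics/c3.png

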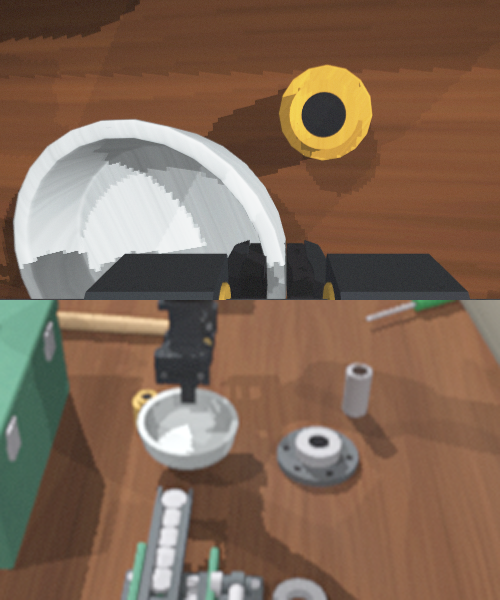

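Run:
```python
from h import *
im=cv2.imread('pics/side3.png')
out=[]
for tl in (-.1,0,.1):
    c=np.array([.594,-.2097,.070+.0018]) # rim height at grip
    th=np.linspace(0,2*np.pi,200)
    p=np.c_[.066*np.cos(th),.066*np.sin(th)+.061,0*th]@R.from_euler('x',tl).as_matrix().T+c
    q=np.array([w2px('side3.png',x) for x in p])
    i=im.copy();b=cv2.resize(i[180:250,230:310],None,fx=5,fy=5,interpolation=cv2.INTER_CUBIC)
    cv2.polylines(b,[np.int32((q-[230,180])*5)],True,(0,0,255),1); out.append(b)
    cv2.putText(b,str(tl),(5,20),0,.6,(255,255,255),1)
o=np.hstack(out);cv2.imwrite('pics/c4.png',cv2.resize(o,(800,int(800*o.shape[0]/o.shape[1]))))
```

```text
(no output)
```

View pics/c4.png

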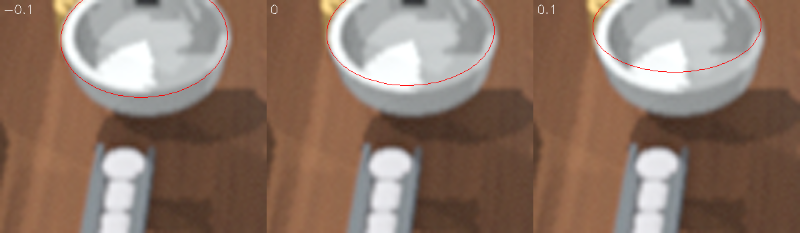

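```bash
python3 -m pendant '[[0,0,-0.02,0.06,0,0,0],[0,0,-0.01,0,0,0,0],[0,0,-0.003,0,0,0,0],[0,0,0,0,0,0,0],[0,0,0,0,0,0,0]]';python3 -m pendant '[[0,0,-0.003,0,0,0,0],[0,0,0,0,0,0,0],[0,0,0,0,0,0,0]]';python3 -m pendant '[[0,0,-0.002,0,0,0,0],[0,0,0,0,0,0,0],[0,0,0,0,0,0,0]]'
```

```text
time_s: 10.45
tcp_pos: [0.5967, -0.2104, 0.0427]
orientation: [0.993, -0.0, 0.001, -0.114]
force: [-0.7, -0.2, -3.5]
gripper_width: 0.0086
time_s: 10.75
tcp_pos: [0.5963, -0.2103, 0.0389]
orientation: [0.993, -0.0, 0.0, -0.115]
force: [-0.3, -0.4, -4.2]
gripper_width: 0.0084
time_s: 11.05
tcp_pos: [0.5962, -0.2104, 0.0366]
orientation: [0.993, -0.0, -0.0, -0.115]
force: [-0.2, -0.5, -3.3]
gripper_width: 0.0087
```

```bash
python3 -m pendant '[[0,0,-0.002,0,0,0,0],[0,0,0,0,0,0,0],[0,0,0,0,0,0,0]]';python3 -m pendant '[[0,0,-0.002,0,0,0,0],[0,0,0,0,0,0,0],[0,0,0,0,0,0,0]]';python3 -m pendant '[[0,0,-0.001,0,0,0,0],[0,0,0,0,0,0,0],[0,0,0,0,0,0,0]]'
```

```text
time_s: 11.35
tcp_pos: [0.5962, -0.2104, 0.0346]
orientation: [0.993, -0.0, -0.0, -0.115]
force: [0.5, -0.9, -3.9]
gripper_width: 0.0085
time_s: 11.65
tcp_pos: [0.5962, -0.2104, 0.0326]
orientation: [0.993, -0.0, -0.0, -0.115]
force: [-0.1, -0.3, -4.4]
gripper_width: 0.0087
time_s: 11.95
tcp_pos: [0.5963, -0.2104, 0.0317]
orientation: [0.993, -0.0, -0.0, -0.115]
force: [-0.2, -0.5, -3.7]
gripper_width: 0.0083
```

```bash
python3 -m pendant '[[0,0.02,0,0,0,0,0],[0,0.02,0,0,0,0,0],[0,0.02,0,0,0,0,0],[0,0.02,0,0,0,0,0],[0,0.0195,0,0,0,0,0],[0,0,0,0,0,0,0],[0,0,0,0,0,0,0]]';python3 -m pendant '[[0,0,-0.002,0,0,0,0],[0,0,0,0,0,0,0],[0,0,0,0,0,0,0]]';python3 -m pendant '[[0,0,-0.002,0,0,0,0],[0,0,0,0,0,0,0],[0,0,0,0,0,0,0]]'
```

```text
time_s: 12.65
tcp_pos: [0.5964, -0.1103, 0.0319]
orientation: [0.993, 0.0, 0.0, -0.115]
force: [-1.0, -0.8, -5.6]
gripper_width: 0.0084
time_s: 12.95
tcp_pos: [0.5968, -0.1114, 0.0309]
orientation: [0.993, -0.001, 0.001, -0.115]
force: [-1.0, 3.8, 7.0]
gripper_width: 0.0085
time_s: 13.25
tcp_pos: [0.5969, -0.1115, 0.0307]
orientation: [0.993, -0.001, 0.001, -0.115]
force: [-6.6, 2.0, 21.3]
gripper_width: 0.0086
```

```bash
python3 -m pendant '[[0,0,0.002,0,0,0,0.03],[0,0,0,0,0,0,0.03],[0,0,0,0,0,0,0.03],[0,0,0,0,0,0,0.03],[0,-0.005,0.02,0,0,0,0.03],[0,-0.01,0.04,0,0,0,0.03],[0,-0.01,0.04,-0.08,0,0,0.03],[0,-0.005,0.04,-0.08,0,0,0.03],[0,0,0.03,-0.07,0,0,0.03],[0,0,0,0,0,0,0.03],[0,0,0,0,0,0,0.03]]'
python3 - <<'E'
from h import *
grab('wrist','w5.png');grab('side','side5.png')
a=cv2.imread('pics/w5.png');b=cv2.imread('pics/side5.png')
# overlay: expected rim at drop
for n,i in (('w5.png',a),('side5.png',b)):
    q=np.array([w2px(n,[.596+.066*np.cos(t),-.05+.066*np.sin(t),.032]) for t in np.linspace(0,6.283,60)])
    cv2.polylines(i,[np.int32(q)],True,(0,0,255),1)
b=cv2.resize(b[150:420,200:340],None,fx=2,fy=2,interpolation=cv2.INTER_CUBIC)
cv2.imwrite('pics/c5.png',np.hstack([a,np.vstack([b,])[:420]])[:,:800])
E
```

```text
time_s: 14.35
tcp_pos: [0.5962, -0.1406, 0.1995]
orientation: [1.0, -0.0, 0.0, -0.0]
force: [-0.7, 0.7, 0.1]
gripper_width: 0.0299
```

View pics/c5.png

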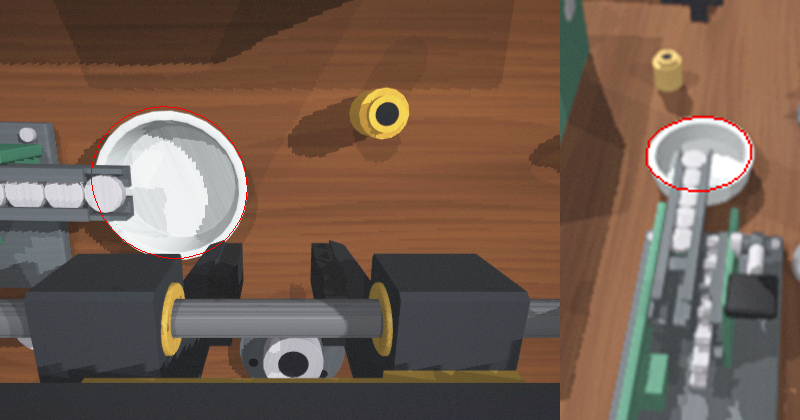

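The pan rim matches the drop-point overlay in both views to about 3 mm. Next is the lever, and I'll follow the blanks through the scene camera, which has a clear view of the track.

```bash
cat > prof.py <<'E'
from h import *
import sys
n=sys.argv[1]
if len(sys.argv)>2: grab('scene',n)
im=cv2.cvtColor(cv2.imread('pics/'+n),cv2.COLOR_BGR2GRAY).astype(np.float32)
r=R.from_euler('z',-.0113).as_matrix(); o=[.5963,-.0246,0]
ys=np.arange(-.02,.27,.003)
q=np.array([w2px(n,r@[0,y,.065]+o) for y in ys],np.float32)
v=cv2.remap(im,q[:,0].reshape(1,-1),q[:,1].reshape(1,-1),cv2.INTER_LINEAR)[0]
print(' '.join(f'{int(round(y*1000))}:{int(x)}' for y,x in zip(ys,v)))
E
python3 prof.py scene1.png
python3 -m pendant '[[0,0,0.035,0,0,0,0],[0,0,0.035,0,0,0,0],[-0.0078,0.0408,0,0,0,0,0],[-0.0078,0.0408,0,0,0,0,0],[-0.0078,0.0408,0,0,0,0,0],[-0.0078,0.0408,0,0,0,0,0],[-0.0078,0.0408,0,0,0,0,0],[-0.0078,0.0408,0,0,0,0,0],[-0.0078,0.0408,0,0,0,0,0],[-0.0078,0.0408,0,0,0,0,0],[-0.0078,0.0408,0,0,0,0,0],[-0.0078,0.0408,0,0,0,0,0]]'
python3 -m pendant '[[0,0,-0.03,0,0,0,0],[0,0,-0.03,0,0,0,0],[0,0,0,0,0,0,0],[0,0,0,0,0,0,0]]'
python3 prof.py scene6.png 1
```

```text
-20:110 -17:108 -14:110 -11:113 -8:119 -5:116 -2:119 1:160 4:235 7:250 10:249 13:248 16:247 19:248 22:249 25:248 28:249 31:240 34:238 37:250 40:250 43:248 46:248 49:248 52:249 55:248 58:249 61:237 64:228 67:248 70:250 73:249 76:249 79:248 82:249 85:249 88:249 91:239 94:234 97:248 100:249 103:248 106:244 109:240 112:242 115:243 118:243 121:232 124:211 127:237 130:244 133:241 136:241 139:241 142:242 145:241 148:244 151:236 154:161 157:91 160:90 163:111 166:135 169:139 172:135 175:136 178:134 181:111 184:87 187:87 190:91 193:117 196:129 199:129 202:129 205:133 208:127 211:131 214:132 217:130 220:131 223:130 226:131 229:134 232:134 235:137 238:134 241:111 244:90 247:92 250:100 253:98 256:97 259:99 262:102 265:99 268:97
time_s: 15.65
tcp_pos: [0.5177, 0.2684, 0.2682]
orientation: [1.0, -0.001, -0.001, 0.0]
force: [0.3, -0.3, -0.1]
gripper_width: 0.0006
time_s: 16.05
tcp_pos: [0.5184, 0.2668, 0.2096]
orientation: [1.0, -0.001, -0.001, 0.0]
force: [-0.5, -0.0, 0.6]
gripper_width: 0.0005
-20:252 -17:253 -14:253 -11:253 -8:253 -5:253 -2:253 1:251 4:237 7:229 10:229 13:227 16:227 19:227 22:229 25:229 28:229 31:215 34:212 37:230 40:230 43:228 46:228 49:228 52:236 55:238 58:237 61:222 64:212 67:235 70:239 73:237 76:237 79:237 82:238 85:238 88:239 91:224 94:217 97:237 100:238 103:237 106:230 109:227 112:229 115:229 118:230 121:214 124:187 127:225 130:229 133:229 136:227 139:227 142:229 145:228 148:230 151:218 154:144 157:72 160:82 163:96 166:120 169:124 172:119 175:120 178:120 181:96 184:78 187:78 190:82 193:99 196:114 199:115 202:117 205:117 208:116 211:115 214:118 217:116 220:114 223:121 226:117 229:118 232:120 235:123 238:122 241:96 244:80 247:84 250:88 253:90 256:89 259:86 262:90 265:85 268:86
```

```bash
python3 -m pendant '[[0,0,-0.018,0,0,0,0],[0,0.003,-0.013,0,0,0,0],[0,0.003,-0.013,0,0,0,0],[0,0.003,-0.013,0,0,0,0],[0,0.003,-0.013,0,0,0,0],[0,0.002,-0.013,0,0,0,0],[0,0.002,-0.009,0,0,0,0],[0,0,0,0,0,0,0],[0,0,0,0,0,0,0]]'
python3 -m pendant '[[0,0,-0.003,0,0,0,0],[0,0,0,0,0,0,0],[0,0,0,0,0,0,0]]'
python3 -m pendant '[[0,0,-0.002,0,0,0,0],[0,0,0,0,0,0,0],[0,0,0,0,0,0,0]]'
python3 prof.py scene7.png 1
```

```text
time_s: 17.0
tcp_pos: [0.5184, 0.2834, 0.1181]
orientation: [1.0, -0.0, 0.0, -0.0]
force: [0.5, 2.5, 4.2]
gripper_width: 0.0003
time_s: 17.3
tcp_pos: [0.5184, 0.2832, 0.1155]
orientation: [1.0, -0.0, 0.0, -0.0]
force: [-0.5, 2.1, 6.5]
gripper_width: 0.0005
time_s: 17.6
tcp_pos: [0.5185, 0.2832, 0.1148]
orientation: [1.0, -0.0, 0.001, -0.0]
force: [-4.1, -1.5, 16.0]
gripper_width: 0.0005
-20:251 -17:251 -14:252 -11:252 -8:252 -5:252 -2:252 1:245 4:229 7:224 10:225 13:223 16:226 19:224 22:224 25:225 28:212 31:210 34:225 37:226 40:224 43:224 46:223 49:227 52:225 55:226 58:210 61:208 64:226 67:226 70:223 73:223 76:224 79:226 82:231 85:234 88:222 91:220 94:235 97:234 100:234 103:233 106:229 109:224 112:226 115:226 118:211 121:211 124:228 127:226 130:223 133:223 136:225 139:224 142:224 145:224 148:195 151:132 154:119 157:118 160:119 163:113 166:85 169:73 172:74 175:83 178:102 181:112 184:112 187:115 190:112 193:112 196:114 199:112 202:115 205:111 208:115 211:113 214:112 217:115 220:112 223:113 226:117 229:115 232:117 235:119 238:113 241:94 244:79 247:81 250:81 253:80 256:81 259:79 262:75 265:77 268:80
```

The row moved 3 mm, putting the pusher at a feed of about 0.060, so three more full strokes are needed. I'll check each one.

```bash
python3 -m pendant '[[0,-0.003,0.016,0,0,0,0],[0,-0.003,0.016,0,0,0,0],[0,-0.003,0.016,0,0,0,0],[0,-0.003,0.016,0,0,0,0],[0,-0.004,0.016,0,0,0,0],[0,0,0.02,0,0,0,0],[0,0,0,0,0,0,0],[0,0,0,0,0,0,0],[0,0,0,0,0,0,0]]'
python3 prof.py scene8.png 1 | cut -c1-420
python3 -m pendant '[[0,0,-0.02,0,0,0,0],[0,0.003,-0.013,0,0,0,0],[0,0.003,-0.013,0,0,0,0],[0,0.003,-0.013,0,0,0,0],[0,0.003,-0.013,0,0,0,0],[0,0.002,-0.013,0,0,0,0],[0,0.002,-0.010,0,0,0,0],[0,0,-0.005,0,0,0,0],[0,0,0,0,0,0,0],[0,0,0,0,0,0,0]]'
python3 prof.py scene9.png 1
```

```text
time_s: 18.55
tcp_pos: [0.5178, 0.267, 0.2114]
orientation: [1.0, -0.0, -0.001, 0.0]
force: [0.2, 0.3, -0.1]
gripper_width: 0.0002
-20:252 -17:253 -14:253 -11:253 -8:253 -5:253 -2:253 1:247 4:232 7:229 10:225 13:226 16:228 19:226 22:230 25:227 28:218 31:214 34:230 37:230 40:227 43:226 46:227 49:230 52:236 55:238 58:228 61:225 64:238 67:239 70:237 73:236 76:238 79:237 82:238 85:238 88:224 91:224 94:237 97:238 100:236 103:236 106:232 109:229 112:229 115:228 118:216 121:216 124:231 127:230 130:228 133:227 136:228 139:228 142:229 145:231 148:199 151
time_s: 19.6
tcp_pos: [0.5185, 0.2836, 0.1143]
orientation: [1.0, -0.0, 0.001, -0.0]
force: [-5.6, 0.2, 17.3]
gripper_width: 0.0003
-20:252 -17:252 -14:252 -11:252 -8:252 -5:252 -2:252 1:246 4:231 7:226 10:224 13:223 16:224 19:225 22:225 25:226 28:211 31:201 34:224 37:228 40:225 43:224 46:224 49:227 52:226 55:226 58:212 61:206 64:226 67:227 70:225 73:223 76:225 79:226 82:231 85:235 88:226 91:217 94:236 97:236 100:234 103:233 106:228 109:226 112:228 115:228 118:205 121:144 124:122 127:119 130:118 133:120 136:91 139:72 142:74 145:88 148:105 151:113 154:108 157:113 160:108 163:110 166:112 169:113 172:111 175:110 178:113 181:112 184:113 187:115 190:113 193:114 196:112 199:113 202:112 205:115 208:115 211:113 214:113 217:116 220:112 223:116 226:113 229:116 232:117 235:118 238:112 241:92 244:81 247:83 250:82 253:81 256:80 259:78 262:78 265:78 268:75
```

```bash
python3 -m pendant '[[0,-0.003,0.016,0,0,0,0],[0,-0.003,0.016,0,0,0,0],[0,-0.003,0.016,0,0,0,0],[0,-0.003,0.016,0,0,0,0],[0,-0.004,0.016,0,0,0,0],[0,0,0.02,0,0,0,0],[0,0,0,0,0,0,0],[0,0,0,0,0,0,0],[0,0,0,0,0,0,0]]'
python3 -m pendant '[[0,0,-0.02,0,0,0,0],[0,0.003,-0.013,0,0,0,0],[0,0.003,-0.013,0,0,0,0],[0,0.003,-0.013,0,0,0,0],[0,0.003,-0.013,0,0,0,0],[0,0.002,-0.013,0,0,0,0],[0,0.002,-0.010,0,0,0,0],[0,0,-0.005,0,0,0,0],[0,0,0,0,0,0,0],[0,0,0,0,0,0,0]]'
python3 prof.py scene10.png 1 | cut -c 1-400
```

```text
time_s: 20.55
tcp_pos: [0.5178, 0.2671, 0.2111]
orientation: [1.0, -0.0, -0.001, 0.0]
force: [0.3, -0.2, -1.1]
gripper_width: 0.0003
time_s: 21.55
tcp_pos: [0.5184, 0.2836, 0.1142]
orientation: [1.0, -0.0, 0.001, -0.0]
force: [-4.6, -0.5, 18.1]
gripper_width: 0.0004
-20:252 -17:252 -14:252 -11:252 -8:252 -5:252 -2:252 1:244 4:231 7:227 10:222 13:222 16:225 19:227 22:226 25:226 28:216 31:211 34:226 37:227 40:225 43:224 46:225 49:227 52:226 55:227 58:212 61:210 64:227 67:226 70:225 73:224 76:226 79:227 82:231 85:236 88:212 91:148 94:125 97:127 100:128 103:122 106:91 109:72 112:74 115:76 118:88 121:107 124:110 127:111 130:109 133:112 136:112 139:111 142:111 145:
```

Run:
```python
import cv2,numpy as np
o=[cv2.resize(cv2.imread(f'pics/scene{i}.png')[210:290,215:350],None,fx=2.9,fy=2.9,interpolation=cv2.INTER_CUBIC) for i in (9,10)]
cv2.imwrite('pics/c6.png',np.hstack(o))
```

```text
(no output)
```

View pics/c6.png

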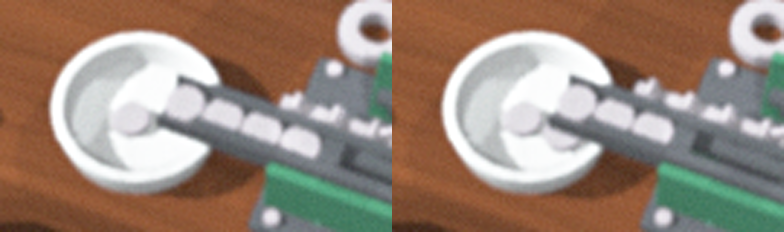

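Two blanks lie flat in the pan and three are left in the track, with the pan still in place. One more stroke follows, then I'll retreat.

```bash
python3 -m pendant '[[0,-0.003,0.016,0,0,0,0],[0,-0.003,0.016,0,0,0,0],[0,-0.003,0.016,0,0,0,0],[0,-0.003,0.016,0,0,0,0],[0,-0.004,0.016,0,0,0,0],[0,0,0.02,0,0,0,0],[0,0,0,0,0,0,0],[0,0,0,0,0,0,0],[0,0,0,0,0,0,0]]'
python3 -m pendant '[[0,0,-0.02,0,0,0,0],[0,0.003,-0.013,0,0,0,0],[0,0.003,-0.013,0,0,0,0],[0,0.003,-0.013,0,0,0,0],[0,0.003,-0.013,0,0,0,0],[0,0.002,-0.013,0,0,0,0],[0,0.002,-0.010,0,0,0,0],[0,0,-0.005,0,0,0,0],[0,0,0,0,0,0,0],[0,0,0,0,0,0,0]]'
python3 -m pendant '[[0,-0.003,0.016,0,0,0,0],[0,-0.003,0.016,0,0,0,0],[0,-0.003,0.016,0,0,0,0],[0,-0.003,0.016,0,0,0,0],[0,-0.004,0.016,0,0,0,0],[0,0,0.03,0,0,0,0],[0,0,0.04,0,0,0,0],[0,0,0.04,0,0,0,0],[0,0,0,0,0,0,0],[0,0,0,0,0,0,0]]'
python3 prof.py scene11.png 1 | cut -c 1-330
python3 - <<'E'
from h import *
grab('side','side11.png')
a=cv2.imread('pics/scene11.png');b=cv2.imread('pics/side11.png')
z=cv2.resize(a[210:290,215:350],(400,237),interpolation=cv2.INTER_CUBIC)
y=cv2.resize(a,(400,300))
cv2.imwrite('pics/c7.png',np.hstack([np.vstack([z,y]),cv2.resize(b,(400,537))]))
E
```

```text
time_s: 22.5
tcp_pos: [0.5178, 0.2671, 0.2111]
orientation: [1.0, -0.0, -0.001, 0.0]
force: [1.0, -0.4, 0.1]
gripper_width: 0.0005
time_s: 23.5
tcp_pos: [0.5184, 0.2836, 0.1142]
orientation: [1.0, -0.0, 0.001, -0.0]
force: [-5.4, -0.8, 18.5]
gripper_width: 0.0005
time_s: 24.5
tcp_pos: [0.5182, 0.2672, 0.3019]
orientation: [1.0, -0.0, -0.0, 0.0]
force: [-0.2, -0.0, -1.2]
gripper_width: 0.0005
-20:254 -17:254 -14:254 -11:254 -8:254 -5:254 -2:254 1:251 4:242 7:238 10:239 13:237 16:238 19:240 22:239 25:238 28:228 31:229 34:239 37:241 40:241 43:245 46:246 49:246 52:247 55:248 58:233 61:175 64:143 67:142 70:142 73:136 76:106 79:82 82:85 85:85 88:106 91:121 94:117 97:118 100:122 103:121 106:120 109:120 112:120 115:123 118:
```

View pics/c7.png

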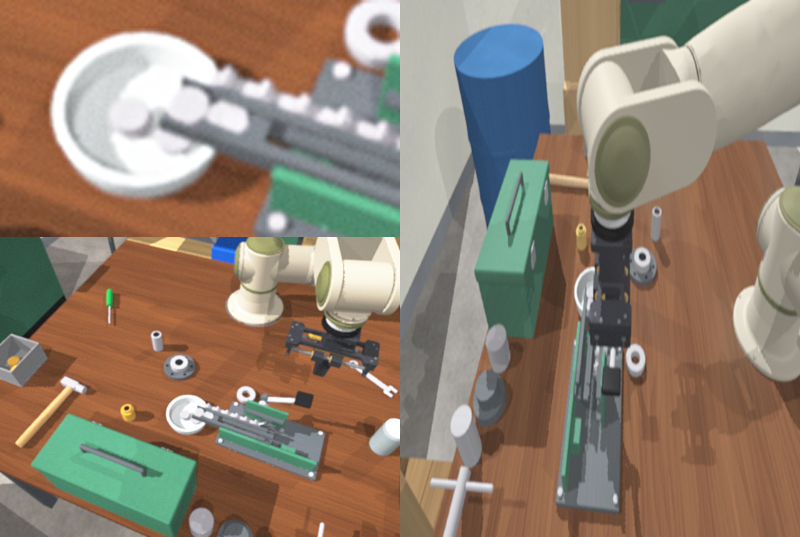

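The track holds two blanks (2–61 mm), the lever is up and the sleeve is upright. The third blank is partly hidden under the lip, so I'll look from the wrist while moving clear.

```bash
python3 -m pendant '[[0.0065,-0.0385,0,0,0,0,0],[0.0065,-0.0385,0,0,0,0,0],[0.0065,-0.0385,0,0,0,0,0],[0.0065,-0.0385,0,0,0,0,0],[0.0065,-0.0385,0,0,0,0,0],[0.0065,-0.0385,0,0,0,0,0],[0.0065,-0.0385,0,0,0,0,0],[0.0065,-0.0385,0,0,0,0,0],[0.0065,-0.0385,0,0,0,0,0],[0.0065,-0.0385,0,0,0,0,0],[0.0065,-0.0385,0,0,0,0,0],[0,0,-0.03,0,0,0,0]]'
python3 -m pendant '[[0,0,0,0.1,0,0,0],[0,-0.03,0,0.1,0,0,0],[0,-0.03,0,0.1,0,0,0],[0,-0.03,0,0.1,0,0,0],[0,0,0,0,0,0,0],[0,0,0,0,0,0,0]]'
python3 - <<'E'
from h import *
grab('wrist','w12.png');grab('side','side12.png')
a=cv2.imread('pics/w12.png');b=cv2.imread('pics/side12.png')
u=w2px('w12.png',[.596,-.05,.02]).astype(int);print(u)
x,y=max(u[0]-90,0),max(u[1]-90,0)
z=cv2.resize(a[y:y+180,x:x+180],(400,400),interpolation=cv2.INTER_CUBIC)
cv2.imwrite('pics/c8.png',np.hstack([z,cv2.resize(b[190:330,210:350],(400,400),interpolation=cv2.INTER_CUBIC)]))
E
```

```text
time_s: 25.8
tcp_pos: [0.5905, -0.161, 0.273]
orientation: [1.0, -0.003, 0.002, 0.001]
force: [1.2, -0.2, -0.0]
gripper_width: 0.0007
time_s: 26.4
tcp_pos: [0.5894, -0.247, 0.2705]
orientation: [0.98, -0.001, -0.001, -0.2]
force: [0.2, 0.9, -0.5]
gripper_width: 0.0006
[207 156]
```

View pics/c8.png

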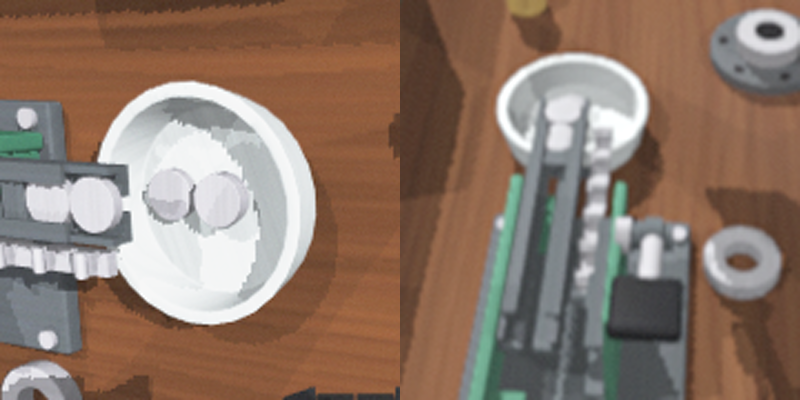

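Two discs show in the wrist view; the third may be stacked or under the lip. I'll use the last picture for a shallower look under the lip.

```bash
python3 -m pendant '[[0,-0.03,0,0.12,0,0,0],[0,-0.03,-0.01,0.12,0,0,0],[0,-0.03,-0.02,0.12,0,0,0],[0,-0.02,-0.02,0.12,0,0,0],[0,0,-0.02,0,0,0,0],[0,0,0,0,0,0,0],[0,0,0,0,0,0,0]]'
python3 - <<'E'
from h import *
grab('wrist','w13.png')
a=cv2.imread('pics/w13.png')
u=w2px('w13.png',[.596,-.05,.02]).astype(int);K,Rm,t=KRT('w13.png');print(u,-Rm.T@t)
x,y=max(u[0]-100,0),max(u[1]-75,0)
cv2.imwrite('pics/c9.png',cv2.resize(a[y:y+150,x:x+200],(800,600),interpolation=cv2.INTER_CUBIC))
def tri(fa,a,fb,b):
    Ps=[K@np.c_[Rm,t] for K,Rm,t in (KRT(fa),KRT(fb))]
    X=cv2.triangulatePoints(*Ps,np.array(a,float),np.array(b,float));return (X[:3]/X[3]).ravel()
print(tri('scene11.png',(259.9,249.5),'w12.png',(215.1,155.6)),tri('scene11.png',(275.1,255.6),'w12.png',(193.5,153.8)))
E
```

```text
time_s: 27.2
tcp_pos: [0.5905, -0.355, 0.2046]
orientation: [0.905, 0.001, -0.0, -0.425]
force: [-0.0, 0.3, 0.1]
gripper_width: 0.0002
[237 152] [ 0.65702353 -0.45699016  0.2888171 ]
[ 0.59522968 -0.05559017  0.01375338] [ 0.59463274 -0.01928675  0.00819309]
```

View pics/c9.png

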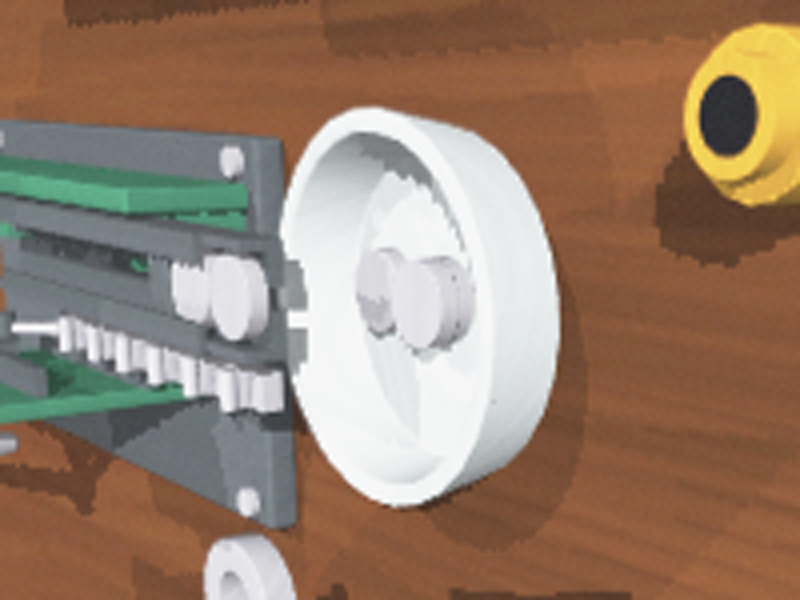

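The disc at (435,300) is a double-thick stack, beside a single disc at (378,290). That makes three blanks in the pan, with two left in the track.

```bash
python3 -c "
from plant import ctrl,job_done
print(job_done()); s=ctrl.get_state();print(s['time_s'],s['force'])"
```

```text
the job is handed in; nothing more can be done
None
the job is handed in; nothing more can be done
```

The job is handed in: by my last checks, three blanks lie in the pan and two are still in the track. The system reports no verdict.

- **Sleeve:** I moved it to about (0.36, -0.27), roughly 0.32 m from the drop point. It was still standing upright in the last overall picture.
- **Pan:** It tilted about 10° when gripped, so I leaned the tool to level it before setting it down. Its rim was within about 3 mm of the drop point before stroking, and it showed no visible shift afterwards.
- **Strokes:** Four full strokes were needed. The first only brought the pusher to about 0.060; the next three dropped one blank each, ending at about 0.150. The lever is up.
- **Blank count:** The last picture shows two blanks in the track, covering 2 to 61 mm from the lip. The pan holds one single disc and what looks like a stack of two.
- **Check that disagreed:** My height measurement of the discs did not confirm the stack. It gave about 14 mm for the one that looks stacked (about 21 mm expected) and 8 mm for the single one (about 13 mm expected). One of the pixels was partly hidden, so I relied on the picture and the track count.
- **Other parts:** The flange, bushing and bearing showed no visible movement. The arm was clear of everything at hand-in, at about 27 s on the robot's clock.

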